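# Gauge a bracket's hole with the check pin on a checking fixture

### The arm

A 7-joint arm with a two-finger parallel gripper is mounted at the origin on the work surface. World frame = base frame: x ahead of the robot, y to its left, z up, the work surface at z = 0. Lengths are in m, angles in rad, forces in N, time in s.
With the tool pointing down it reaches from about 0.375 to 0.925 m from the base axis. Payload 3.1 kg.
Tool frame: the origin (TCP) lies between the finger pads; the fingertips stand 19 mm ahead of it and the grasp point (between the pads) is the TCP; z points along the fingers, y is the direction in which the jaws open and shut (so a half turn about z gives the same grasp; the last joint's range is limited). The gripper opens to 85 mm and grips with 20 to 120 N. Pads are 22 mm wide; open, the fingers measure 114 mm over their backs; the gripper's body (76 mm by 85 mm) begins 54 mm behind the grasp point. The pads swing forward as they close: fully open they stand 13 mm farther back than shut.
Start: joints at [-1.273, 0.383, 0.044, 1.598, -0.018, 1.161, -0.05], TCP at [0.251, 0.6, 0.25] pointing down, gripper open.
Joint ranges: [-2.61, 2.61], [-0.41, 2.15], [-1.48, 1.57], [0, 2.5], [-1.57, 4.71], [0.05, 1.97], [-2.85, 2.85]. Speed limits (rad/s): [2.79, 2.79, 3.14, 3.14, 3.14, 3.14, 3.14].

### API

Orientations are given as a unit quaternion [x, y, z, w].
In Python, from bench import move_ptp, movel, move_j, move_gripper, pause, inverse_kinematics, read_camera, camera_params, MotionError, sign_off, look_for, tip_of, read_time_s, read_qpos, read_joint_vel, read_effort, read_eef_pos, read_tcp_rot, read_ft_force, read_ft_torque, read_finger_gap gives the robot as it stands. Calls block until the motion is done:
- move_ptp(position, orientation): joint-space move of the TCP to a pose.
- movel(position, orientation=None, speed=0.15): straight line of the TCP; orientation=None keeps the orientation; speed is the mean speed in m/s.
- move_j(angles): joint-space move.
- move_gripper(opening, effort=None): finger opening in m; effort is the grip in N (None keeps the last); returns when the fingers have stopped.
- pause(seconds).
- inverse_kinematics(position, orientation): joint angles nearest the present ones, or None.
- read_camera(name): name is "side" or "top" or "wrist"; returns the picture (384x512x3 uint8, red, green, blue); there is no depth.
- camera_params(name): a dict with "K" (3x3 intrinsics, pixels), "camera_from_world" (4x4, takes a point from world to camera coordinates). Camera axes: x right, y down, z forward; pixel columns grow to the right and rows downward; lengths in m; the calibration is good to about 2 mm. A picture is of the moment at which its call begins: read the wrist's pose just before it. camera_params takes no time and is no camera call; for the wrist camera it gives the pose at the moment of the call.
A pose or a line that the arm cannot do raises MotionError and nothing moves.
- sign_off(): hands the job in, once; it reports no verdict.
Trained networks look in the newest picture that a camera, given by its name, has taken for a name from the list of things; names that differ only in an ending like _2 or _b are one class to them, and where a whole thing is asked for, a point or a joint stands for the part that bears it (a point fixed in the world has none). Each returns a list of dicts, best first, with "confidence" (0 to 1); they miss things now and then, are a little off and sometimes report something else, mostly with a low value. They report only what shows in the picture. A call takes as long as a camera call. They do not tell look-alikes from the thing itself.
- look_for(camera, name): "at" ([column, row] in pixels, amid what is visible of it).
- tip_of(camera, name): "at" ([column, row] in pixels: a listed point, or the origin of a listed thing).
Readings, each from a call of its own:
- read_time_s(): time.
- read_qpos(): joint angles.
- read_joint_vel(): joint speeds.
- read_effort(): joint torques, N m.
- read_eef_pos(): TCP position.
- read_tcp_rot(): TCP orientation.
- read_ft_force(): force on the tool from outside, world axes, zero at the start.
- read_ft_torque(): the same for the moment, N m.
- read_finger_gap(): finger opening in m.
Only numpy, scipy, OpenCV 4.12 (cv2) and the standard library are available. Lean on these libraries where they do the work, as an engineer would, in place of code of your own. Each camera call takes 0.05 s, during which the arm holds its last target. There are 200 camera calls.

### The job

A pressed bracket is clamped in the checking fixture and its hole has to be gauged: fold the fixture's hinged flap down flat onto its rest post, then take the thicker of the two check pins from the pin stand and thread it down through the bushing in the flap, the bracket's hole and the bushing in the nest below. Finish while holding the pin by its handle, upright and still, with its tip out below the lower bushing and its handle kept just clear of the flap bushing, so that the pin hangs free in the grip and does not rest on the fixture. Leave the slim pin in the stand and the other things on the bench where they are.

Things in the scene. Friction and masses are not known exactly. Their poses are not given: they have to be found in the camera images.
- gauge: Checking fixture, fixed. Origin on the bench under the bushings; x along the hinge, y from hinge to free end of the lowered flap. mm: base x -130..75, y -135..80, z 0..16; nest x -80..20, y +-38, a tunnel along x; clamped bracket on it, 16 hole on the axis, top z 74, flanges y +-26 to z 86; toggle clamp x -57..-180 at y 0, to z 102; hinge cheeks x +-24..36, y -106..-74, to z 120; rest post y 49.
- flap_hinge (a point): Middle of the flap's hinge axis, 90 mm on the -y side of the bushing axis, 105 mm above the bench.
- flap (a joint): Flap angle, rad: 0 = down flat on its rest post (the stop), 1.57 = straight up, up to 1.95 = leaning back away from the nest. Starts at 1.25 to 1.85. Stiff hinge (0.35 N m friction): the flap stays where it is left; 3 to 5 N at its free end move it. Shut fingertips can push it over from its back face (on top when down) and press it down.
- flap_edge (a point): Middle of the flap's free edge, on the face that is on top when down; 145 mm from the hinge axis. The flap is an aluminium bar 44 mm wide (along the hinge) and 14 mm thick, its mid-plane through the hinge axis; when down its top is at 112 mm. From 107 to 145 mm from the hinge its top face is plain, clear of the bushing's flange.
- upper_bush (a point): Centre of the top mouth of the flap's steel bushing, 90 mm from the hinge axis; 120 mm above the bench when the flap is down. Bore 14 mm, 22 mm long; outside 26 mm, 8 mm proud of the flap, with a 34 mm flange 4 mm high at its foot. The pin goes in here first, straight down.
- lower_bush (a point): Centre of the top mouth of the nest's bushing, right under the flap's bushing when the flap is down, 70 mm above the bench. Bore 14 mm, 22 mm long, so its lower end is at 48 mm; below it there are 32 mm of free space down to the base plate's top at 16 mm.
- check_pin: The thicker check pin, steel, about 0.28 kg, hanging upright in the stand at the start. Origin at its tip, z axis up to the handle. Shank 12 mm in diameter, 100 mm long, tapered over its last 10 mm to 3.6 mm at the tip; above it a knurled round handle 24 mm in diameter, 55 mm long (z 100..155 mm), to be gripped from above.
- pin_shoulder (a point): On the check pin's axis at the lower face of its handle, 100 mm from the tip. The handle is wider than the bores and would rest on the flap bushing if let down fully.
- slim_pin: The other, slim pin: shank 9 mm in diameter and 100 mm long, handle 18 mm in diameter and 40 mm long. Same frame as the check pin. To be left in the stand.
- pin_rack: Grey pin stand, fixed to the bench, 70 x 170 x 110 mm (x, y, z), feet to y +-105 mm. The two pins hang in its top plate, handles resting on it 110 mm above the bench, tips 10 mm above the bench. Origin on the bench under its middle. Its two 14 mm holes lie at y = -40 and +40 mm; which pin is in which varies.
- ring_gauge: Steel setting ring 72 mm in diameter, 22 mm high, loose on the bench; not to be disturbed. Origin at the centre of its underside.
- block_box: Wooden gauge block case 77 x 152 x 43 mm, loose on the bench; not to be disturbed. Origin at the centre of its underside.
- spare_bracket: A second pressed bracket, a channel 104 x 52 x 16 mm, loose on the bench; not to be disturbed. Origin on the bench at its hole, 24 mm from one end.
There are look-alikes about, which are no part of the job. Leave any turquoise look-alike of the check_pin alone.

How it is judged:
On the way, in this order (a step that is already met when the one before it is completed fails the run):
1. the flap is folded down flat on its rest post (value of joint flap below 0.035 rad), for 0.2 s.
2. with the flap down, the check pin's tip has entered the flap bushing (value of joint flap below 0.035 rad and z of check_pin in the frame of upper_bush below -0.005 m and horizontal distance between check_pin and upper_bush below 0.003 m), for 0.05 s.
At the end, for the whole second after the job is handed in: Flap flat (within 0.035 rad); check pin through both bushings, within 3 mm of their axis (4 mm at the handle) and 0.08 rad of upright, tip 1 mm or more out below the lower one, handle 2 mm or more above the flap bushing; gripped (over 3 N) and still (under 20 mm/s) (value of joint flap below 0.035 rad and z of check_pin in the frame of lower_bush below -0.023 m and z of pin_shoulder in the frame of upper_bush above 0.002 m and horizontal distance between check_pin and lower_bush below 0.003 m and horizontal distance between pin_shoulder and upper_bush below 0.004 m and angle between check_pin's own z axis and vertical below 0.08 rad and contact force between the fingers and check_pin above 3 N and linear speed of check_pin below 0.02 m/s); the arm keeps its last pose, push and grip.
It fails at once if the slim pin is moved from its place in the stand by over 20 mm (distance of slim_pin from where it was at the start of the episode above 0.02 m).
It fails at once if the ring gauge is moved by over 20 mm (distance of ring_gauge from where it was at the start of the episode above 0.02 m).
It fails at once if the gauge block case is moved by over 20 mm (distance of block_box from where it was at the start of the episode above 0.02 m).
It fails at once if the spare bracket is moved by over 20 mm (distance of spare_bracket from where it was at the start of the episode above 0.02 m).
It also fails if it takes over 72 s, if anything falls off the work surface, if the arm or the gripper's body presses on something with over 40 N, if the wrist force passes 120 N, or if a joint passes its speed limit or range.

## Working session

There is one attempt and no reset: what is moved stays moved. The work goes in short steps, each a Python script; the robot and the scene stay as the last script left them, time stands still between calls to the robot, and variables do not carry over. Pictures are saved under pics/ and viewed, about 8 in all and at most 12, crops included, and the job is handed in when it is done.

```bash
ls; mkdir -p pics; python3 - <<'E'
from bench import *
import cv2, numpy as np
np.set_printoptions(precision=4,suppress=True)
ims=[]
for c in ["side","top"]:
    im=read_camera(c); cv2.imwrite(f"pics/{c}0.png",im[:,:,::-1]); ims.append(im)
    p=camera_params(c); print(c,p["K"].tolist(),np.array(p["camera_from_world"]).round(4).tolist())
    for n in ["flap_hinge","flap_edge","upper_bush","lower_bush","gauge","check_pin","pin_shoulder","slim_pin","pin_rack","ring_gauge","block_box","spare_bracket"]:
        print(n,[(np.round(d["at"],1).tolist(),round(d["confidence"],2)) for d in tip_of(c,n)[:3]])
print(read_time_s(),read_tcp_rot())
E
```

```text
pics
side [[395.37783253531256, 0.0, 253.10000519302426], [0.0, 395.37783253531256, 188.4701788167408], [0.0, 0.0, 1.0]] [[-0.9711, -0.2385, -0.0077, 0.5826], [-0.1175, 0.5062, -0.8544, 0.1696], [0.2076, -0.8288, -0.5196, 1.1446], [0.0, 0.0, 0.0, 1.0]]
flap_hinge [([289.6, 161.9], 0.84)]
flap_edge [([255.8, 260.1], 0.71)]
upper_bush [([290.5, 138.7], 0.8), ([260.9, 285.9], 0.65)]
lower_bush [([285.1, 185.0], 0.91)]
gauge [([288.0, 200.5], 0.74)]
check_pin [([234.2, 343.5], 0.86), ([289.7, 335.6], 0.86), ([209.3, 314.8], 0.7)]
pin_shoulder [([233.4, 309.4], 0.93), ([204.5, 284.8], 0.93), ([285.8, 302.7], 0.79)]
slim_pin [([273.7, 276.8], 0.53)]
pin_rack [([262.1, 287.5], 0.94), ([285.3, 184.1], 0.35)]
ring_gauge [([204.1, 223.1], 0.77)]
block_box [([285.7, 159.0], 0.74), ([255.7, 262.0], 0.39)]
spare_bracket [([181.5, 278.8], 0.92)]
top [[410.2306145270677, 0.0, 256.2694399947114], [0.0, 410.2306145270677, 189.2314990548888], [0.0, 0.0, 1.0]] [[0.0004, -0.9996, 0.0268, -0.019], [-0.9851, -0.005, -0.1718, 0.6198], [0.1719, -0.0264, -0.9848, 1.1757], [0.0, 0.0, 0.0, 1.0]]
flap_hinge [([325.0, 219.6], 0.6), ([234.1, 149.5], 0.25)]
flap_edge [([326.9, 217.3], 0.49), ([157.9, 231.1], 0.16)]
upper_bush [([332.5, 217.3], 0.53)]
lower_bush [([295.9, 222.5], 0.68)]
gauge [([291.9, 222.1], 0.75)]
check_pin [([151.1, 194.7], 0.84), ([100.0, 222.2], 0.74), ([113.6, 255.9], 0.65)]
pin_shoulder [([122.8, 188.9], 0.83), ([123.5, 161.1], 0.55), ([156.7, 170.5], 0.5)]
slim_pin [([172.0, 233.6], 0.57), ([291.9, 225.3], 0.56)]
pin_rack [([160.3, 232.4], 0.88), ([294.0, 225.3], 0.43)]
ring_gauge [([236.1, 148.0], 0.66)]
block_box [([390.9, 207.7], 0.76), ([171.8, 234.1], 0.38)]
spare_bracket [([151.7, 164.4], 0.64), ([325.0, 220.9], 0.47)]
1.3 [ 0.1966  0.9805 -0.      0.    ]
```

View pics/side0.png

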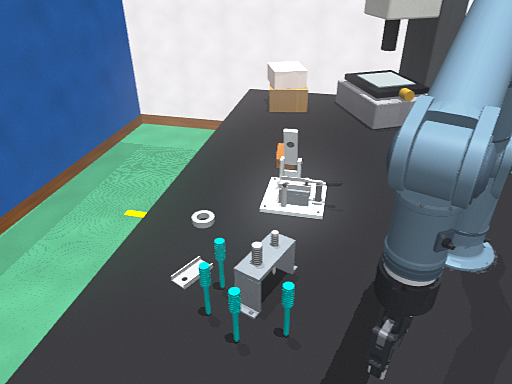

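View pics/top0.png

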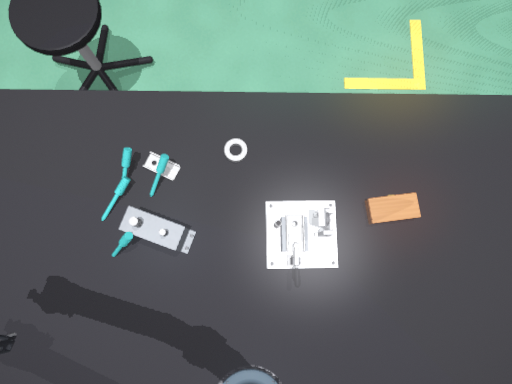

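Side view: the flap stands upright at about (290,145), and the stand holds two steel pins, thick at (257,253) and slim at (275,238). Four turquoise decoys surround the stand. Top view: gauge at (300,235) with the hinge on the right, thick pin at (134,221), slim pin at (163,232).

```bash
cat > h.py <<'E'
from bench import *
import numpy as np, cv2
from scipy.spatial.transform import Rotation as R
np.set_printoptions(precision=4,suppress=True)
def ray(p,uv):
    T=np.array(p["camera_from_world"]);K=np.array(p["K"])
    d=T[:3,:3].T@np.linalg.solve(K,[uv[0],uv[1],1]); return -T[:3,:3].T@T[:3,3], d/np.linalg.norm(d)
def onplane(p,uv,z):
    o,d=ray(p,uv); return o+d*(z-o[2])/d[2]
def tri(obs):
    A=np.zeros((3,3));b=np.zeros(3);rs=[ray(p,uv) for p,uv in obs]
    for o,d in rs:
        M=np.eye(3)-np.outer(d,d);A+=M;b+=M@o
    x=np.linalg.solve(A,b)
    return x,[np.linalg.norm((np.eye(3)-np.outer(d,d))@(x-o)) for o,d in rs]
def down(yaw):  # tool z down, tool y axis at angle yaw+90deg... tool x at yaw
    return (R.from_euler('z',yaw)*R.from_quat([1,0,0,0])).as_quat()
def seen(c,n,f=tip_of,k=3): return [(np.round(d["at"],1).tolist(),round(d["confidence"],2)) for d in f(c,n)[:k]]
def proj(p,X):
    T=np.array(p["camera_from_world"]);c=T[:3,:3]@np.asarray(X)+T[:3,3];q=np.array(p["K"])@c;return q[:2]/q[2]
E
python3 - <<'E'
from h import *
s=camera_params("side");t=camera_params("top")
print("lower",onplane(s,(285.1,185),.07),onplane(t,(295.9,222.5),.07))
print("hinge",onplane(s,(289.6,161.9),.105),onplane(t,(325,219.6),.105))
print("gauge",onplane(s,(288,200.5),0),onplane(t,(291.9,222.1),0))
print("rack",onplane(s,(262.1,287.5),0),onplane(t,(160.3,232.4),0))
print("thick handle top",onplane(s,(256,244),.165),onplane(t,(133,221),.165))
print("slim handle top",onplane(s,(275,232),.15),onplane(t,(162,232),.15))
o,d=ray(s,(290.5,138.7)); 
print("base corners", [onplane(t,u,.016)[:2] for u in [(267,202),(336,201),(338,267),(267,268)]])
for u in [(234.2,343.5),(289.7,335.6),(209.3,314.8),(222,287)]: print("decoy tip side",onplane(s,u,0))
for u in [(151.1,194.7),(100,222),(113.6,255.9)]: print("decoy tip top",onplane(t,u,0))
E
```

```text
lower [ 0.519  -0.1191  0.07  ] [ 0.5189 -0.1329  0.07  ]
hinge [ 0.5218 -0.2199  0.105 ] [ 0.5241 -0.2118  0.105 ]
gauge [ 0.5092 -0.1349  0.    ] [ 0.5265 -0.1291  0.    ]
rack [0.5063 0.2843 0.    ] [0.4939 0.2745 0.    ]
thick handle top [0.5146 0.3142 0.165 ] [0.5129 0.3142 0.165 ]
slim handle top [0.4843 0.2411 0.15  ] [0.4848 0.2392 0.15  ]
base corners [array([ 0.5867, -0.0514]), array([ 0.5908, -0.265 ]), array([ 0.3902, -0.2644]), array([ 0.3873, -0.0506])]
decoy tip side [0.5292 0.4626 0.    ]
decoy tip side [0.4137 0.4136 0.    ]
decoy tip side [0.609  0.3996 0.    ]
decoy tip side [0.607  0.3065 0.    ]
decoy tip top [0.6104 0.3076 0.    ]
decoy tip top [0.5252 0.459  0.    ]
decoy tip top [0.4229 0.4117 0.    ]
```

```bash
cat >> h.py <<'E'
def bestyaw(pos,yaw):
    b=None
    for y in (yaw,yaw+np.pi):
        q=inverse_kinematics(pos,down(y))
        if q is not None and (b is None or abs(q[6])<b[0]): b=(abs(q[6]),y,np.array(q))
    return b[1],b[2]
E
python3 - <<'E'
from h import *
H=np.array([0.518,-0.219,0.105]); r=.135
def tcp(f):
    y=H[1]+r*np.cos(f)-.007*np.sin(f)-.011; z=H[2]+r*np.sin(f)+.007*np.cos(f)+.019
    return [H[0],y,z]
move_gripper(0.0,40)
yaw,q=bestyaw([.518,-.36,.42],np.pi/2); print(yaw,q)
move_ptp([.518,-.36,.42],down(yaw)); q0=down(yaw)
a=tcp(2.1); movel([a[0],a[1]-.02,a[2]],q0,.25)
f0=np.array(read_ft_force())
for f in np.arange(2.0,0.05,-.15):
    movel(tcp(f),q0,.12); F=np.array(read_ft_force())-f0; print(round(f,2),F,end=' ')
    if np.linalg.norm(F)>30: print("STOP");break
else:
    t=tcp(0)
    for dz in [.004,.001,-.001,-.003,-.005]:
        movel([t[0],t[1],t[2]+dz],q0,.03);F=np.array(read_ft_force())-f0;print("press",dz,F,read_eef_pos())
        if F[2]>12: break
    pause(.3)
c=read_camera("side");cv2.imwrite("pics/side1.png",cv2.resize(c[90:250,200:360,::-1],None,fx=4,fy=4,interpolation=cv2.INTER_CUBIC)[:600])
print(read_time_s())
E
```

```text
1.5707963267948966 [-0.2807  0.4301  1.1549  1.4517 -0.3921  1.5115  0.8623]
2.0 [-0.132   0.551  -0.3619] 1.85 [-0.0031 -0.0698 -1.6704] 1.7 [ 0.3019  0.6307 -0.1251] 1.55 [ 0.0861  0.8177 -1.3993] 1.4 [-0.3127  0.7605  0.0654] 1.25 [ 0.4276  1.6458 -0.1469] 1.1 [0.6794 0.1336 0.3528] 0.95 [ 0.0522  0.3769 -0.6302] 0.8 [-0.0781  0.0795 -0.3989] 0.65 [0.2808 0.8068 0.7475] 0.5 [ 0.1666  1.0729 -0.2082] 0.35 [ 0.5308  0.7597 -0.1442] 0.2 [ 0.1667  0.2987 -0.6797] press 0.004 [-0.1094  1.1305 -0.4354] [ 0.5175 -0.0948  0.1347]
press 0.001 [-0.3795 -0.7696 -0.1819] [ 0.5177 -0.0949  0.1318]
press -0.001 [-2.8811  1.3199  8.8367] [ 0.5181 -0.095   0.1311]
press -0.003 [-8.4717  3.3078 22.184 ] [ 0.5182 -0.095   0.1309]
12.7167
```

```bash
python3 - <<'E'
from h import *
q0=read_tcp_rot()
p=np.array(read_eef_pos()); movel(p+[0,0,.03],q0,.1)
T=np.array(camera_params("wrist")["camera_from_world"]); cw=-T[:3,:3].T@T[:3,3]; print("cam offset",cw-read_eef_pos(), "fwd",T[2,:3])
off=cw-np.array(read_eef_pos())
movel([.518,-.131-off[1]*.9,.30],q0,.25)
pr=camera_params("wrist"); im=read_camera("wrist"); cv2.imwrite("pics/w1.png",im[:,:,::-1])
for n,z in [("upper_bush",.12),("flap_edge",.112),("flap_hinge",.105),("lower_bush",.07)]:
    for f in (tip_of,):
        for a,c in seen("wrist",n,f): print(n,a,c,onplane(pr,a,z))
print(read_time_s())
E
```

```text
cam offset [0.0009 0.0645 0.1241] fwd [-0.0007 -0.2572 -0.9664]
upper_bush [259.8, 124.6] 0.56 [ 0.5226 -0.1306  0.12  ]
flap_edge [256.3, 64.3] 0.76 [ 0.519  -0.0744  0.112 ]
flap_hinge [256.6, 208.8] 0.62 [ 0.5197 -0.2219  0.105 ]
lower_bush [253.0, 121.2] 0.68 [ 0.5154 -0.128   0.07  ]
14.2667
```

View pics/w1.png

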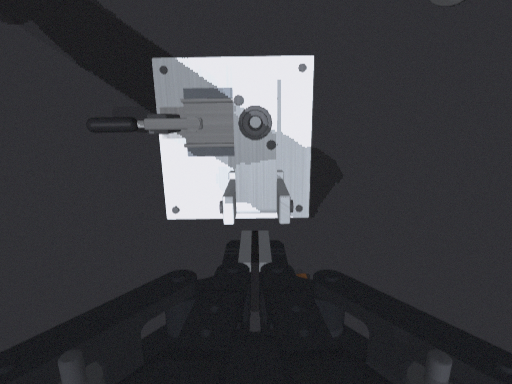

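The flap is down flat: in the wrist view it covers the nest, and the bushing is at (255,122). Next I'll take close views of the bushing from two opposite yaws.

```bash
python3 - <<'E'
from h import *
ims=[]
for k,yaw in enumerate([np.pi/2,-np.pi/2]):
    P=[.518,-.130,.225]
    if k: move_ptp(P,down(yaw))
    else: movel(P,down(yaw),.25)
    pause(.2)
    pr=camera_params("wrist"); im=read_camera("wrist")
    np.savez(f"w2_{k}.npz",im=im,K=pr["K"],T=pr["camera_from_world"])
    u=proj(pr,[.518,-.131,.12]); print("expected",u)
    for n in ["upper_bush"]:
        for a,c in seen("wrist",n): print(n,a,c,onplane(pr,a,.12))
    x,y=u.astype(int); ims.append(cv2.resize(im[max(y-50,0):y+50,x-50:x+50,::-1],(500,500),interpolation=cv2.INTER_CUBIC)); print("crop org",x-50,max(y-50,0))
cv2.imwrite("pics/w2.png",cv2.resize(np.hstack(ims),(800,400)))
print(read_time_s())
E
```

```text
expected [251.9876 197.7778]
upper_bush [252.9, 195.5] 0.97 [ 0.5187 -0.1291  0.12  ]
crop org 201 147
expected [253.5887 201.0918]
upper_bush [256.7, 198.3] 0.88 [ 0.5205 -0.1287  0.12  ]
crop org 203 151
15.65
```

View pics/w2.png

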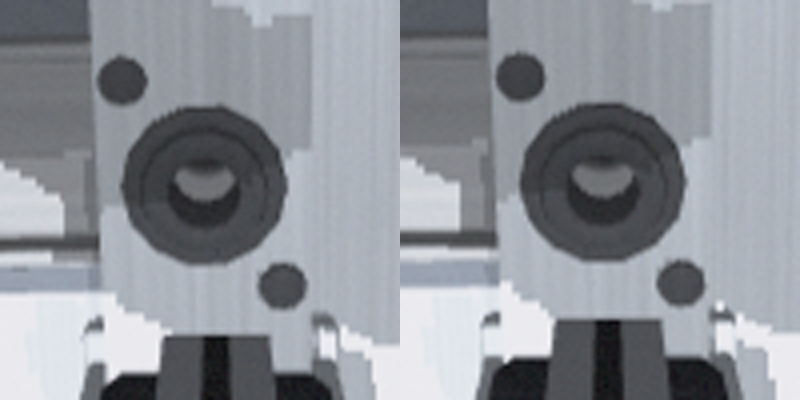

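```bash
python3 - <<'E'
from h import *
for k in (0,1): T=np.load(f"w2_{k}.npz")["T"]; print(T)
print(read_tcp_rot(),read_qpos(),down(-np.pi/2),read_eef_pos())
for y in (np.pi/2,-np.pi/2,0,-.5): print(y,inverse_kinematics([.518,-.13,.225],down(y)))
E
```

```text
[[ 1.     -0.0019  0.0032 -0.5207]
 [-0.0027 -0.965   0.2622 -0.1552]
 [ 0.0026 -0.2623 -0.965   0.3194]
 [ 0.      0.      0.      1.    ]]
[[ 1.      0.0008 -0.0002 -0.5186]
 [ 0.0008 -0.9653  0.2613 -0.1542]
 [-0.     -0.2613 -0.9653  0.3197]
 [ 0.      0.      0.      1.    ]]
[ 0.7071  0.7072 -0.0001 -0.    ] [-0.8136  0.3704  1.1815  1.9407 -0.3879  1.0871  0.5305] [ 0.7071 -0.7071  0.      0.    ] [ 0.518  -0.1299  0.2249]
1.5707963267948966 [-0.8136  0.3704  1.1816  1.9406 -0.3879  1.0872  0.5305]
-1.5707963267948966 [-0.8136  0.3704  1.1816  1.9406 -0.3879  1.0872  0.5305]
0 [-0.9309  0.675   1.4928  1.9429 -0.7206  1.2353 -0.7493]
-0.5 [-0.9304  0.7951  1.5705  1.9428 -0.8305  1.3132 -1.1589]
```

```bash
python3 - <<'E'
from h import *
yaw=np.radians(68.9)
p=np.array(read_eef_pos()); movel(p+[0,0,.12],None,.3)
move_ptp([.5137,.3142,.30],down(yaw)); move_gripper(.05,40)
pause(.3)
pr=camera_params("wrist"); im=read_camera("wrist"); cv2.imwrite("pics/w3.png",im[:,:,::-1])
np.savez("w3.npz",im=im,K=pr["K"],T=pr["camera_from_world"])
print("expected top",proj(pr,[.5137,.3142,.165]),"shoulder",proj(pr,[.5137,.3142,.11]),read_tcp_rot(),read_qpos())
for n,z in [("pin_shoulder",.11),("check_pin",.01),("slim_pin",.01),("pin_rack",0)]:
    for a,c in seen("wrist",n): print(n,a,c,onplane(pr,a,z))
print(read_time_s())
E
```

```text
expected top [253.3687 191.0243] shoulder [253.5582 178.4241] [ 0.8246  0.5657 -0.      0.    ] [-1.4502  0.4075  1.0723  1.6973 -0.3739  1.2621 -0.6641]
pin_shoulder [390.1, 63.7] 0.93 [0.6782 0.3725 0.11  ]
pin_shoulder [253.0, 179.8] 0.69 [0.5126 0.313  0.11  ]
pin_shoulder [398.7, 153.3] 0.69 [0.6651 0.2847 0.11  ]
check_pin [310.2, 71.4] 0.8 [0.6246 0.3998 0.01  ]
check_pin [223.7, 94.8] 0.79 [0.5096 0.4134 0.01  ]
check_pin [328.3, 137.3] 0.75 [0.6214 0.3116 0.01  ]
pin_rack [255.1, 189.3] 0.56 [0.5014 0.277  0.    ]
18.925
```

View pics/w3.png

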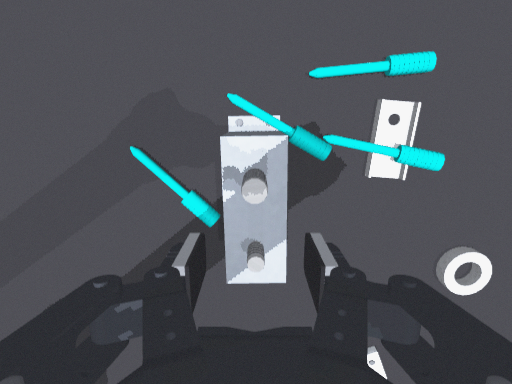

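```bash
python3 - <<'E'
from h import *
s=camera_params("side");t=camera_params("top");d=np.load("w3.npz");w=dict(K=d["K"],camera_from_world=d["T"])
for nm,a in [("A tip",[(234.2,343.5),(104,218),(230,95)]),("A top",[(234,289),(126,181),(328,155)]),("D tip",[(222,288),(152,194),(326,137)]),("D top",[(219.5,239),(164,156),(442,160)]),("C top",[(205,263),(127,150),(435,62)]),("B tip",[(287,336),(114,255),(132,149)]),("B top",[(289,283),(131,235),(217,222)])]:
    print(nm,tri([(s,a[0]),(t,a[1])]),tri([(s,a[0]),(w,a[2])]))
for u in [(254,183),(257,248)]: pass
print("thick top centre",onplane(w,(253.5,191),.165))
E
```

```text
A tip (array([ 0.5359,  0.4521, -0.0146]), [np.float64(0.003087097530377657), np.float64(0.003087097530377483)]) (array([ 0.5279,  0.4204, -0.0512]), [np.float64(0.014645827353783185), np.float64(0.014645827353783268)])
A top (array([0.5985, 0.3618, 0.0647]), [np.float64(0.04161920409360691), np.float64(0.04161920409360678)]) (array([ 0.603 ,  0.2778, -0.0308]), [np.float64(0.018206365278298768), np.float64(0.01820636527829867)])
D tip (array([ 0.6105,  0.3054, -0.0047]), [np.float64(0.0028445062785167705), np.float64(0.0028445062785168035)]) (array([0.6132, 0.3104, 0.0004]), [np.float64(0.007221040336874218), np.float64(0.007221040336874226)])
D top (array([0.6668, 0.2433, 0.11  ]), [np.float64(0.038201982415061765), np.float64(0.03820198241506196)]) (array([0.6393, 0.2901, 0.163 ]), [np.float64(0.033984178839243005), np.float64(0.033984178839243234)])
C top (array([0.6753, 0.3451, 0.1182]), [np.float64(0.04418328346046647), np.float64(0.044183283460466245)]) (array([0.652 , 0.3658, 0.153 ]), [np.float64(0.03694889250016122), np.float64(0.03694889250016159)])
B tip (array([ 0.4228,  0.4121, -0.0053]), [np.float64(0.002872065695728574), np.float64(0.0028720656957284766)]) (array([0.3951, 0.4073, 0.0166]), [np.float64(0.029278987175548), np.float64(0.02927898717554784)])
B top (array([0.4559, 0.3377, 0.0851]), [np.float64(0.02466829574957928), np.float64(0.024668295749579367)]) (array([0.4366, 0.2554, 0.0071]), [np.float64(0.005489124687613127), np.float64(0.005489124687613147)])
thick top centre [0.5138 0.3142 0.165 ]
```

The wrist view shows the thick pin at (254,186), where I expected it, and the slim pin at (257,255). The turquoise decoys are clear of both. Next is the grasp.

```bash
python3 - <<'E'
from h import *
q0=read_tcp_rot()
movel([.5136,.3141,.17],q0,.2); movel([.5136,.3141,.141],q0,.08)
print(np.array(read_ft_force()))
move_gripper(0.0,80); pause(.2); print("gap",read_finger_gap(),read_ft_force())
movel([.5136,.3141,.16],q0,.1); print(read_ft_force(),read_finger_gap())
movel([.5136,.3141,.34],q0,.25)
print("F",read_ft_force(),read_finger_gap())
P=[.518,-.1285,.34]
move_ptp(P,down(np.pi/2)); movel([.518,-.1285,.26],None,.2); pause(.4)   # tip expected z .149
pr=camera_params("wrist"); im=read_camera("wrist"); np.savez("w4.npz",im=im,K=pr["K"],T=pr["camera_from_world"])
s=read_camera("side"); sp=camera_params("side"); t=read_camera("top"); tp=camera_params("top")
print("force",read_ft_force(),read_finger_gap(),read_eef_pos())
e=[.518,-.1285,.149]
for n,p in (("wrist",pr),("side",sp),("top",tp)): print(n,"exp tip",proj(p,e),seen(n,"check_pin"),"bush exp",proj(p,[.518,-.1285,.12]),seen(n,"upper_bush"),"shoulder exp",proj(p,[.518,-.1285,.249]),seen(n,"pin_shoulder"))
x,y=proj(sp,e).astype(int)
a=cv2.resize(im[100:300,155:355,::-1],(400,400),interpolation=cv2.INTER_CUBIC); b=cv2.resize(s[y-55:y+25,x-40:x+40,::-1],(400,400),interpolation=cv2.INTER_CUBIC); print("side crop org",x-40,y-55)
cv2.imwrite("pics/w4.png",np.hstack([a,b])); print(read_time_s())
E
```

```text
[ 0.4981  0.2319 -0.9202]
gap 0.022391162991496637 [-0.9801 -0.1026  4.7931]
[-0.8105  0.1127 -2.4124] 0.022505988936140392
F [-0.7997  0.2867 -2.9511] 0.0224470903619762
force [ 0.4048 -0.2365 -3.4415] 0.02210118396256489 [ 0.5181 -0.1285  0.2602]
wrist exp tip [252.8109 197.4511] [([252.1, 191.0], 0.98)] bush exp [252.946  188.9953] [([253.7, 190.4], 0.81)] shoulder exp [251.9529 251.1656] [([254.6, 236.4], 0.96)]
side exp tip [286.7455 162.6518] [([247.2, 328.0], 0.89), ([204.7, 313.5], 0.89), ([212.5, 283.0], 0.82)] bush exp [286.4227 170.5087] [([286.4, 169.5], 0.57)] shoulder exp [287.9194 134.0814] [([300.5, 299.3], 0.83), ([197.9, 265.1], 0.8), ([167.2, 295.3], 0.77)]
top exp tip [297.8403 220.1542] [([114.3, 274.0], 0.81), ([118.5, 191.7], 0.69), ([148.0, 192.3], 0.68)] bush exp [296.5305 221.1641] [([294.4, 219.9], 0.63)] shoulder exp [302.9175 216.2395] [([143.2, 202.9], 0.71), ([164.6, 168.4], 0.69), ([146.0, 263.2], 0.67)]
side crop org 246 107
25.175
```

View pics/w4.png

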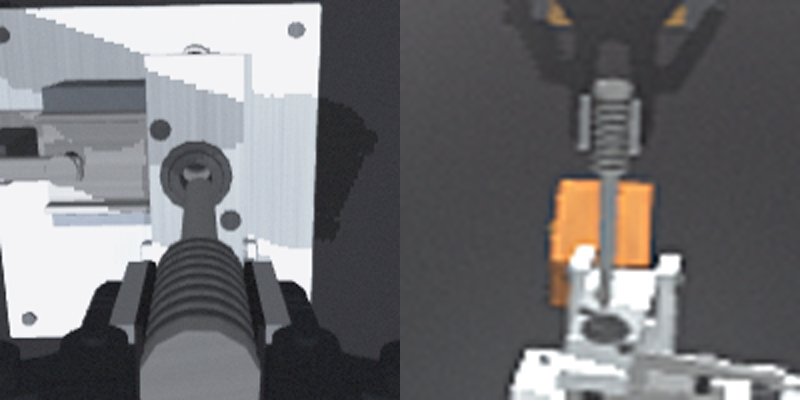

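I made an arithmetic slip: with the TCP at 0.26 the tip should be at z≈0.129, not 0.149. With that corrected, the views agree. The pin is upright, its tip is over the bore at about (254,190), and the offset is 1 mm or less. I'll insert it with force feedback.

```bash
python3 - <<'E'
from h import *
q0=down(np.pi/2); off=np.array(read_ft_force()); xy=np.array([.5185,-.129])
def rd(n=4):
    v=[]
    for _ in range(n): v.append(read_ft_force()); pause(.02)
    return np.mean(v,0)-off
off=rd(6)+off
z=.252; movel([*xy,z],q0,.1)
bad=0
while z>.1592:
    z=max(z-.005,.159); movel([*xy,z],q0,.05); F=rd(); print(round(z,3),xy,F)
    if np.linalg.norm(F[:2])>2: xy=xy+np.clip(F[:2]*.0001,-.0006,.0006)
    if F[2]>12 or np.linalg.norm(F[:2])>20:
        bad+=1; z+=.006; movel([*xy,z],q0,.05)
        if bad>4: print("STUCK");break
pause(.3); print(rd(),read_eef_pos(),read_finger_gap(),read_time_s())
E
```

```text
0.247 [ 0.5185 -0.129 ] [-0.2208  0.0153 -0.2654]
0.242 [ 0.5185 -0.129 ] [-0.0462 -0.3323  0.345 ]
0.237 [ 0.5185 -0.129 ] [-0.2005 -0.0666 -0.428 ]
0.232 [ 0.5185 -0.129 ] [-0.8651 -0.1121 -0.5881]
0.227 [ 0.5185 -0.129 ] [-0.6611  0.2653 -0.7132]
0.222 [ 0.5185 -0.129 ] [-0.194   0.3527 -0.8411]
0.217 [ 0.5185 -0.129 ] [-0.5678 -0.0972 -0.709 ]
0.212 [ 0.5185 -0.129 ] [-0.6032  0.2237 -1.0892]
0.207 [ 0.5185 -0.129 ] [-1.0481  0.2533 -0.881 ]
0.202 [ 0.5185 -0.129 ] [-1.1909  0.3918 -1.1227]
0.197 [ 0.5185 -0.129 ] [-1.4125  0.7711 -1.3923]
0.192 [ 0.5185 -0.129 ] [-1.3738  0.3868 -1.1393]
0.187 [ 0.5185 -0.129 ] [-1.3756  0.6694 -1.1631]
0.182 [ 0.5185 -0.129 ] [-1.7898  0.4393 -1.4829]
0.177 [ 0.5185 -0.129 ] [-2.0293  0.3549 -1.7122]
0.172 [ 0.5183 -0.129 ] [-1.7482  0.8411 -1.8309]
0.167 [ 0.5183 -0.129 ] [-2.4857  0.2493 -2.1173]
0.162 [ 0.518  -0.1289] [-1.3801  0.4733 -1.206 ]
0.159 [ 0.518  -0.1289] [-1.4422  0.5338 -0.8677]
[-1.1301  0.3005 -1.1769] [ 0.5182 -0.129   0.1591] 0.022138423975306968 31.9083
```

```bash
python3 - <<'E'
from h import *
s=read_camera("side");w=read_camera("wrist");pw=camera_params("wrist")
print("exp shoulder",proj(pw,[.5182,-.129,.128]),seen("wrist","pin_shoulder"),"bush",proj(pw,[.5182,-.129,.12]),seen("wrist","upper_bush"))
a=cv2.resize(s[120:220,235:335,::-1],(400,400),interpolation=cv2.INTER_CUBIC);b=cv2.resize(w[100:300,155:355,::-1],(400,400),interpolation=cv2.INTER_CUBIC)
cv2.imwrite("pics/f.png",np.hstack([a,b]))
E
```

```text
exp shoulder [253.0692 236.2089] [([254.5, 237.8], 0.88)] bush [253.1318 230.8409] [([255.1, 231.5], 0.59)]
```

View pics/f.png

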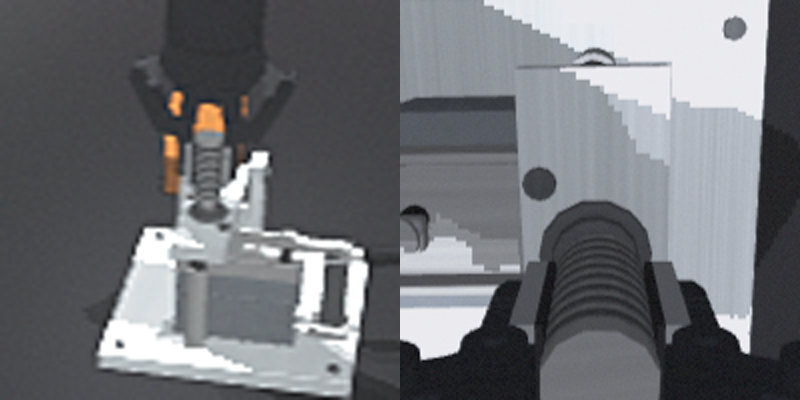

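The side view shows the pin seated with its handle just above the flap bushing, at crop (208,210). The wrist view shows the flap flat, the handle centred over the flange, and the shoulder where I expected it. I'm handing in.

```bash
python3 -c "
from bench import *
print(read_ft_force(),read_finger_gap(),read_time_s()); sign_off()"
```

```text
[-0.68519481  0.69264446 -3.99513863] 0.022348569346834934 32.1083
the job is handed in; nothing more can be done
```

The job is handed in at 32 s: the flap is folded down flat, and the thick check pin is threaded through both bushings and held upright in the grip. No verdict was reported.

**What I did**
- **Flap:** I pushed it over with shut fingertips and pressed it down with about 22 N. The fingers stopped at about 112 mm, the height given for the lowered flap, and the wrist camera showed it flat.
- **Pin:** I gripped the handle at 80 N, with the grasp point about 31 mm above the shoulder. I then lowered it into the bore in force-checked steps. Side forces stayed under 3 N and nothing pushed the pin upwards.

**Last checks**
- **Height:** from the arm position and grip point, the shoulder is about 8 mm above the flap bushing and the tip about 20 mm below the lower one. I could not see the tip. The wrist camera found the shoulder within 2 pixels of where that predicts.
- **Grip and weight:** the finger gap is 22.3 mm on a 24 mm handle and did not change while inserting. The vertical force was about -4 N; the pin's own weight is about 2.7 N and force readings vary by about 1 N. That fits the pin hanging free rather than resting on the fixture.

**What disagreed**
- I first miscalculated the expected tip height by 20 mm. The pictures showed it, and I corrected it before inserting.
- The turquoise look-alikes triangulated inconsistently between cameras. I never worked out exactly where they stood, only that they looked clear of the pins.
- I did not check the slim pin, ring gauge, block case or spare bracket again afterwards. The arm made no planned contact with any of them.

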